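# Drain plug of the airbrush tank

### The arm

A 7-joint arm with a two-finger parallel gripper is mounted at the origin on the work surface. World frame = base frame: x ahead of the robot, y to its left, z up, the work surface at z = 0. Lengths are in m, angles in rad, forces in N, time in s.
With the tool pointing down it reaches from about 0.425 to 0.925 m from the base axis. Payload 6.8 kg.
Tool frame: the origin (TCP) lies at the very end of the fingers, on their centre line; the grasp point (between the pads) lies 19 mm behind it; y points along the fingers, x is the direction in which the jaws open and shut, and the axes are right-handed (so a half turn about y gives the same grasp; the last joint's range is limited). The gripper opens to 85 mm and grips with 20 to 120 N. Pads are 22 mm wide; open, the fingers measure 114 mm over their backs; the gripper's body (76 mm by 85 mm) begins 54 mm behind the grasp point. The pads swing forward as they close: fully open they stand 13 mm farther back than shut.
Start: joints at [-1.429, 0.477, 0.022, 1.555, -0.011, 1.109, -0.083], TCP at [0.167, 0.654, 0.231] pointing down, gripper open.
Joint ranges: [-2.96, 2.96], [-0.34, 2.1], [-1.41, 1.46], [0.24, 2.44], [-1.37, 4.51], [0.17, 1.92], [-2.96, 2.96]. Speed limits (rad/s): [2.39, 2.39, 3.14, 3.14, 3.14, 3.14, 3.14].

### API

Orientations are given as a rotation vector (axis times angle).
In Python, from bench import r, imaging gives the robot as it stands.
- The arm moves only by the shell command python3 -m jog 'ROWS' [FORCE]. ROWS is text: rows parted by semicolons, each of 7 numbers parted by spaces: the turn, a rotation vector about the tool's x, y, z in degrees, then the shift along the tool's x, y, z in mm, then the opening, from 0 (shut) to 1 (fully open). A call has exactly 5 rows; each row shifts and turns the commanded pose from where the row before left it, along the tool's axes as they then stand; what a row does not reach is not made up. A row lasts 1/12 s, in which the tool goes at most 41.7 mm and 7.16 degrees, less where a joint would pass 70% of its speed; a pose out of reach is approached as far as the arm can. A call with a gripper value outside its range is refused whole. The fingers move at their own pace and stop on an object; FORCE is the grip in N (left out, the last holds). Time passes only in rows, so rows that do not move let the fingers close, or fill a call up. It gives the time, the measured TCP pose, the force and the opening at its end, in the units of the state.
- r.get_obs(): the state, without advancing time (a new reading comes with each control period).
- imaging.grab_frame(name): name is "scene" or "top" or "wrist"; returns a dict with "color" (384x512x3 uint8, red, green, blue), "z_map" (384x512 float32, m along the optical axis (not along the pixel's ray), 0 where there is no reading), "fx", "fy", "cx", "cy" (pixels), "world_to_cam" (4x4, takes a point from world to camera coordinates); the wrist camera has in their place "hand_eye" (4x4, takes a point from camera to tool coordinates, whose origin is the TCP and whose axes are the tool frame's). Camera axes: x right, y up, looking along -z (the intrinsics and any distortion apply to the point x, -y, -z); pixel columns grow to the right and rows downward; lengths in m; the calibration is good to about 2 mm. A picture is of the moment at which its call begins: read the wrist's pose just before it.
- r.hand_in(): hands the job in, once; it reports no verdict.
The state is a dict: "clock": time; "joints": joint angles; "qvel": joint speeds; "tau": joint torques, N m; "tcp_pos": TCP position; "orientation": TCP orientation; "contact_force": force on the tool from outside, world axes, zero at the start; "moment": the same for the moment, N m; "grip_width": finger opening in m.
Only numpy, scipy, OpenCV 4.12 (cv2) and the standard library are available. Lean on these libraries where they do the work, as an engineer would, in place of code of your own. Each camera call takes 0.05 s, during which the arm holds its last target.

### The job

On the modelling bench, unscrew the cranked drain plug from the port of the grey air tank: swing its crank anticlockwise, as seen facing the port, about 100 degrees until the thread lets go, then draw the plug straight out. Lower it into the black tray before letting go, so that it lies there at rest, and leave the tap beside the port unturned.

Things in the scene. Friction and masses are not known exactly. Their poses are not given: they have to be found in the camera images.
- plug: Loose brass plug, 0.16 kg. Origin: middle of its crank pin, the place to grip from above: a round bar 12 mm across, 50 mm long, along x; it may turn and slide in the fingers. Axes as the port's when tight; then the crank leans 55 deg from upright to -y and the plug's axis lies 34 mm to +y, 23 mm below. Crank arm and 42 mm head start 25 mm behind (+x); shank 22 mm across ends 68 mm behind.
- port_mouth (a point): Centre of the drain boss's open end (steel, 52 mm across, 100 mm up) on the grey tank, whose front is 39 mm behind, top 140 mm up. x goes into the tank along the port's axis, z up, y left as you face it. Swing the crank (radius 42 mm) over the top to +y: the plug comes out 6 mm in 100 deg, lets go at 85, stops at 118; between them it pulls out to -x, free after 31 mm. Coarse thread with play.
- tray_in (a point): Centre of the inner floor (4 mm above the bench) of the fixed black open tray, 180 x 180 mm outside, 30 mm high, walls 4 mm. z up; x and y along its sides.
- tap (a joint): Flat upright lever, 62 mm long, of the tap on the tank's other boss, 150 mm left or right of the drain port at the same height; its top is 152 mm above the bench. Angle in rad about the boss's axis, 0 = shut; stays where it is left.

How it is judged:
By the outcome, as a careful person would: the job done as asked, in the order asked, and still so for the second after the job is handed in, with the robot touching nothing.
It also fails if it takes over 51 s, if anything falls off the work surface, if the arm or the gripper's body presses on something with over 40 N, if the wrist force passes 120 N, or if a joint passes its speed limit or range.

## Working session

There is one attempt and no reset: what is moved stays moved. The work goes in short steps, Python scripts to look and compute and a shell command to move; the robot and the scene stay as the last step left them, time stands still between calls to the robot, and variables do not carry over. Pictures are saved under pics/ and viewed, and the job is handed in when it is done.

```bash
ls; mkdir -p pics; cat > h.py <<'E'
import numpy as np, cv2
from bench import r, imaging
from scipy.spatial.transform import Rotation as R
def save(name,fn):
    o=r.get_obs(); f=imaging.grab_frame(name)
    cv2.imwrite('pics/'+fn+'.png',f['color'][:,:,::-1])
    np.savez('pics/'+fn+'.npz',tcp=o['tcp_pos'],ori=o['orientation'],**f)
    return f
def pt(fn,u,v):
    f=np.load('pics/'+fn+'.npz')
    d=float(np.median(f['z_map'][v-1:v+2,u-1:u+2])); 
    p=np.array([(u-f['cx'])/f['fx']*d,-(v-f['cy'])/f['fy']*d,-d,1])
    if 'hand_eye' in f:
        q=(f['hand_eye']@p)[:3]; return R.from_rotvec(f['ori']).apply(q)+f['tcp']
    return (np.linalg.inv(f['world_to_cam'])@p)[:3]
def cloud(fn):
    f=np.load('pics/'+fn+'.npz'); z=f['z_map']; v,u=np.mgrid[:z.shape[0],:z.shape[1]]
    p=np.stack([(u-f['cx'])/f['fx']*z,-(v-f['cy'])/f['fy']*z,-z],-1)
    if 'hand_eye' in f:
        M=f['hand_eye']; q=p@M[:3,:3].T+M[:3,3]
        return q@R.from_rotvec(f['ori']).as_matrix().T+f['tcp']
    M=np.linalg.inv(f['world_to_cam']); return p@M[:3,:3].T+M[:3,3]
E
python3 - <<'E'
from h import *
o=r.get_obs(); print(o); print(R.from_rotvec(o['orientation']).as_matrix().round(3))
for n in ['scene','top','wrist']:
    f=save(n,n+'0'); print(n,f['fx'],f['cx'],f['cy'],[k for k in f])
    cv2.imwrite('pics/%s0b.png'%n,cv2.resize(f['color'][:,:,::-1],(768,576),interpolation=cv2.INTER_CUBIC))
E
```

```text
pics
{'clock': 0.0, 'joints': array([-1.42908858,  0.47778278,  0.02229604,  1.55648542, -0.01149245,
        1.10929779, -0.08311306]), 'qvel': array([ 0.00208677,  0.0007215 ,  0.0006309 ,  0.0006328 ,  0.00042812,
       -0.00076075,  0.00061325]), 'tau': array([-3.07501878e-04, -5.96437633e+01,  1.60755102e+00, -2.81199092e+01,
        1.24006905e-02,  9.21606144e-03,  3.10900668e-05]), 'tcp_pos': array([0.16671288, 0.65345844, 0.23032215]), 'orientation': array([-1.31831238, -1.0223013 ,  1.02460045]), 'contact_force': array([0.83157513, 0.14820169, 0.13728547]), 'moment': array([ 0.00219689,  0.01307405, -0.05761212]), 'grip_width': 0.0853652858364907}
[[ 0.247 -0.    -0.969]
 [ 0.969 -0.002  0.247]
 [-0.002 -1.    -0.   ]]
scene 478.6157084347935 259.66366124220565 193.42645012370386 ['color', 'z_map', 'fx', 'fy', 'cx', 'cy', 'world_to_cam']
top 425.1699706486461 246.70022333729102 188.66057614750676 ['color', 'z_map', 'fx', 'fy', 'cx', 'cy', 'world_to_cam']
wrist 269.5927187801994 256.08278569589027 191.5088833112894 ['color', 'z_map', 'fx', 'fy', 'cx', 'cy', 'hand_eye']
```

View pics/scene0b.png

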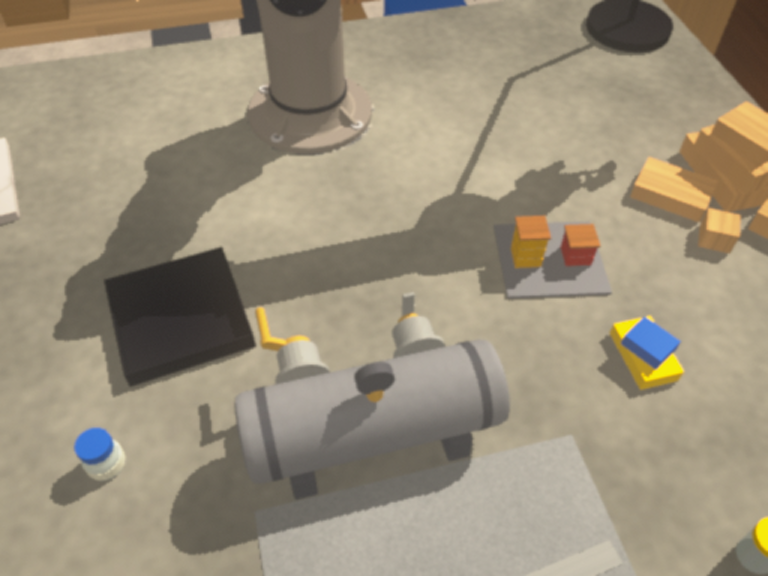

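View pics/top0b.png

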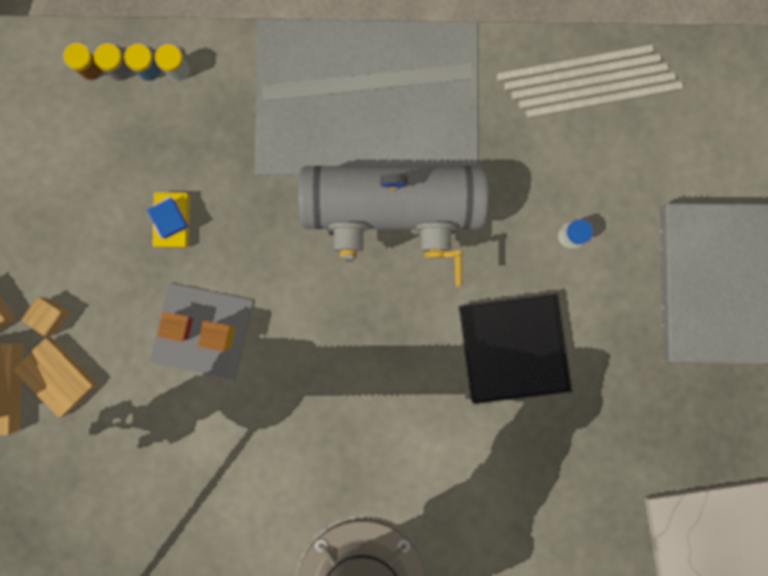

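View pics/wrist0b.png

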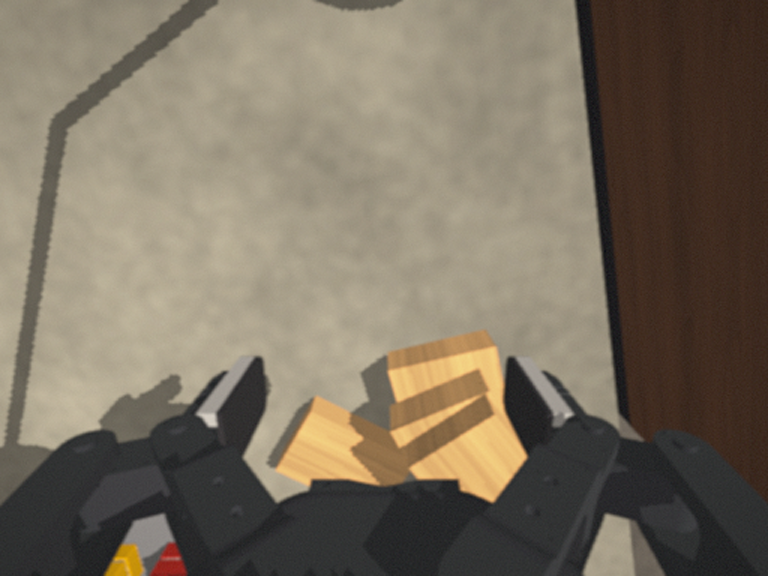

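```bash
python3 - <<'E'
from h import *
f=np.load('pics/top0.npz'); c=f['color'][90:280,190:400,::-1]
cv2.imwrite('pics/topcrop.png',cv2.resize(c,None,fx=3.8,fy=3.0*3.8/3.8*1.0+0.1,interpolation=cv2.INTER_CUBIC) if 0 else cv2.resize(c,None,fx=3,fy=3,interpolation=cv2.INTER_CUBIC))
for n in ['top0','scene0']:
    f=np.load(f'pics/{n}.npz');P=cloud(n); hsv=cv2.cvtColor(f['color'],cv2.COLOR_RGB2HSV)
    m=(hsv[...,1]>140)&(hsv[...,0]>12)&(hsv[...,0]<32)
    k,l,s,ce=cv2.connectedComponentsWithStats(m.astype(np.uint8))
    for i in range(1,k):
        if s[i,4]>8:
            q=P[l==i]; q=q[np.abs(q[:,2])<.5]
            print(n,s[i],q.min(0).round(3),np.median(q,0).round(3),q.max(0).round(3))
E
```

```text
top0 [ 42  29  60  24 917] [ 0.926  0.393 -0.004] [0.948 0.477 0.062] [0.996 0.566 0.068]
top0 [103  30  19  18 262] [ 0.928  0.339 -0.002] [0.95  0.361 0.062] [0.989 0.407 0.067]
top0 [103 128  24  20 197] [ 0.658  0.331 -0.003] [0.699 0.343 0.024] [0.711 0.39  0.031]
top0 [102 152  24  13 216] [0.61  0.331 0.004] [0.621 0.352 0.024] [0.643 0.391 0.031]
top0 [227 167  10   4  24] [0.588 0.02  0.104] [0.593 0.033 0.113] [0.595 0.043 0.117]
top0 [283 167  25  23 164] [ 0.54  -0.159  0.102] [ 0.588 -0.15   0.125] [ 0.596 -0.101  0.133]
top0 [106 209  19  18 268] [0.442 0.316 0.043] [0.465 0.34  0.055] [0.486 0.365 0.061]
top0 [133 214  24  20 354] [0.422 0.237 0.006] [0.448 0.258 0.077] [0.474 0.287 0.083]
top0 [  6 249   7  18  62] [0.331 0.623 0.006] [0.351 0.633 0.022] [0.377 0.636 0.041]
top0 [  6 270   6   9  22] [0.296 0.625 0.008] [0.309 0.632 0.019] [0.319 0.634 0.05 ]
top0 [  2 274   5   4   9] [0.303 0.625 0.035] [0.311 0.627 0.055] [0.315 0.632 0.067]
scene0 [341 144  25  34 702] [0.425 0.235 0.008] [0.465 0.256 0.065] [0.476 0.286 0.081]
scene0 [377 150  22  15 275] [0.441 0.314 0.051] [0.466 0.339 0.055] [0.489 0.364 0.059]
scene0 [171 205  33  28 227] [ 0.538 -0.162  0.113] [ 0.589 -0.154  0.127] [ 0.598 -0.109  0.132]
scene0 [407 212  49  48 748] [ 0.594  0.328 -0.004] [0.693 0.341 0.023] [0.712 0.404 0.03 ]
scene0 [246 261   8   6  33] [ 0.71  -0.053  0.14 ] [ 0.712 -0.047  0.148] [ 0.714 -0.041  0.156]
scene0 [502 345  10  26 194] [ 0.913  0.335 -0.   ] [0.945 0.342 0.062] [0.965 0.396 0.067]
```

View pics/topcrop.png

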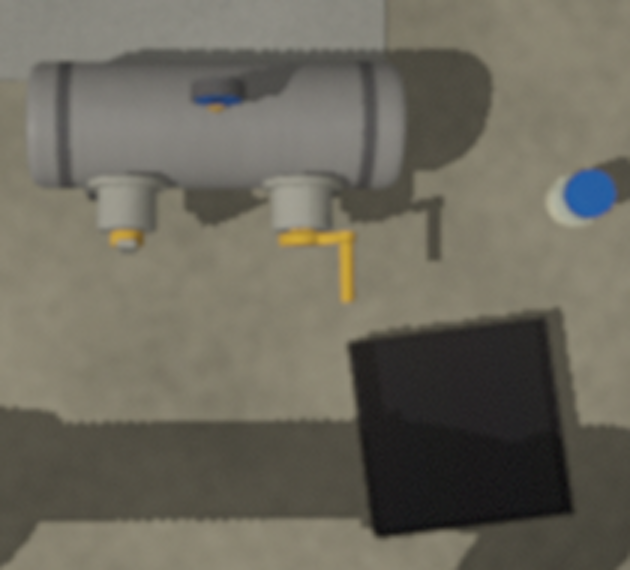

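```bash
python3 - <<'E'
from h import *
from scipy.optimize import least_squares
for n in ['top0','scene0']:
    P=cloud(n); f=np.load(f'pics/{n}.npz'); q=P.reshape(-1,3)
    # tank side/top profile by y : ridge line
    t=q[(q[:,0]>.64)&(q[:,0]<.8)&(q[:,2]>.1)&(q[:,2]<.139)&(q[:,1]>-.2)&(q[:,1]<.12)]
    # front edge of boss: points z in .095-.135 x .59-.65
    A=np.c_[t[:,1],np.ones(len(t))]
    def res(p): 
        # cylinder axis: x=a+b*y, z=c, radius rr
        d=np.hypot((t[:,0]-p[0]-p[1]*t[:,1])/np.sqrt(1+p[1]**2),t[:,2]-p[2])-p[3]; return d
    s=least_squares(res,[.7,0,.09,.05],loss='soft_l1',f_scale=.002); print(n,len(t),s.x.round(4),np.degrees(np.arctan(s.x[1])))
    hsv=cv2.cvtColor(f['color'],cv2.COLOR_RGB2HSV)
    m=((hsv[...,1]>130)&(hsv[...,0]>12)&(hsv[...,0]<32)).ravel()
    g=q[m&(q[:,0]>.53)&(q[:,0]<.582)&(q[:,1]>-.18)&(q[:,1]<-.14)&(q[:,2]>.09)]
    print('pin',len(g),np.polyfit(g[:,0],g[:,1],1),g.min(0).round(3),g.max(0).round(3),g.mean(0).round(4))
    h=q[m&(q[:,0]>.582)&(q[:,0]<.61)&(q[:,1]>-.2)&(q[:,1]<-.05)&(q[:,2]>.08)]
    print('head',len(h),h.min(0).round(3),h.max(0).round(3))
    for y0,y1 in [(-.16,-.07),(0,.08)]:
        b=q[(~m)&(q[:,0]>.58)&(q[:,0]<.645)&(q[:,1]>y0)&(q[:,1]<y1)&(q[:,2]>.1)&(q[:,2]<.135)]
        top=b[b[:,2]>.122]
        print('boss',len(b),np.percentile(b,[1,5,50,95,99],axis=0).round(4).tolist(),'topmid',top.mean(0).round(4))
    k=q[(hsv[...,2].ravel()<60)&(q[:,0]>.3)&(q[:,0]<.6)&(q[:,1]<-.12)&(q[:,1]>-.4)&(q[:,2]>.022)&(q[:,2]<.036)]
    rc=cv2.minAreaRect(k[:,:2].astype(np.float32)*1000); print('tray',len(k),rc,cv2.boxPoints(rc).round(0).tolist())
P=cloud('top0')
for v in (165,167,169,171,175,180,184,188):
    print(v,[ (u,P[v,u].round(3).tolist()) for u in (303,305,307)])
E
```

```text
top0 3951 [ 0.6929 -0.0101  0.0831  0.0559] -0.5761799777952588
pin 70 [ 0.03724071 -0.1754312 ] [ 0.54  -0.159  0.123] [ 0.58  -0.149  0.133] [ 0.5607 -0.1546  0.1268]
head 114 [ 0.582 -0.159  0.1  ] [ 0.597 -0.101  0.133]
boss 411 [[0.5951, -0.1543, 0.1003], [0.6002, -0.1436, 0.1039], [0.6228, -0.116, 0.1221], [0.6418, -0.0905, 0.1307], [0.6438, -0.0767, 0.1336]] topmid [ 0.6222 -0.1194  0.1261]
boss 436 [[0.5863, 0.001, 0.1027], [0.5985, 0.0075, 0.1049], [0.6215, 0.0324, 0.1211], [0.6438, 0.064, 0.1307], [0.6446, 0.0772, 0.134]] topmid [0.6209 0.0309 0.1258]
tray 412 ((429.97247314453125, -272.6215515136719), (179.05137634277344, 180.4197998046875), 7.849606037139893) [[329.0, -195.0], [354.0, -374.0], [531.0, -350.0], [506.0, -171.0]]
scene0 7770 [ 0.6914 -0.01    0.0821  0.0575] -0.5748487687689768
pin 101 [ 0.02138161 -0.16867857] [ 0.538 -0.162  0.123] [ 0.582 -0.151  0.132] [ 0.5612 -0.1567  0.1279]
head 150 [ 0.582 -0.162  0.109] [ 0.598 -0.107  0.132]
boss 730 [[0.5939, -0.1532, 0.1047], [0.6006, -0.1475, 0.1071], [0.6273, -0.123, 0.122], [0.6424, -0.0975, 0.1319], [0.6432,
[... 476 characters left out ...]
6, -0.177, 0.001])]
167 [(303, [0.595, -0.148, 0.129]), (305, [0.595, -0.153, 0.132]), (307, [0.595, -0.158, 0.13])]
169 [(303, [0.59, -0.148, 0.13]), (305, [0.59, -0.153, 0.131]), (307, [0.59, -0.158, 0.129])]
171 [(303, [0.585, -0.148, 0.128]), (305, [0.585, -0.153, 0.129]), (307, [0.585, -0.159, 0.127])]
175 [(303, [0.576, -0.149, 0.123]), (305, [0.575, -0.154, 0.127]), (307, [0.471, -0.001, 1.188])]
180 [(303, [0.563, -0.149, 0.125]), (305, [0.563, -0.154, 0.127]), (307, [0.563, -0.159, 0.125])]
184 [(303, [0.553, -0.149, 0.122]), (305, [0.553, -0.154, 0.126]), (307, [0.553, -0.159, 0.125])]
188 [(303, [0.542, -0.149, 0.127]), (305, [0.542, -0.153, 0.128]), (307, [0.543, -0.159, 0.127])]
```

```bash
python3 -m jog '0 0 0 -10 0 -16 1;0 0 0 -20 0 -32 1;0 0 0 -20 0 -32 1;0 0 0 -20 0 -32 1;0 0 0 -20 0 -32 1'; python3 -c "
from h import *
print(r.get_obs()['joints'].round(3))"
```

```text
clock: 0.57
tcp_pos: [0.285, 0.5297, 0.231]
orientation: [-1.317, -1.023, 1.024]
contact_force: [-0.3, -0.6, 0.2]
grip_width: 0.0857
[-1.226  0.357  0.058  1.741 -0.023  1.045  0.161]
```

```bash
python3 -m jog '0 -3 0 -32 0 -24 1;0 -3 0 -32 0 -24 1;0 -3 0 -32 0 -24 1;0 -3 0 -32 0 -22 1;0 -3 0 -32 0 -20 1'; python3 -c "
from h import *
o=r.get_obs();print(o['joints'].round(3),R.from_rotvec(o['orientation']).as_matrix().round(3))"
```

```text
clock: 0.98
tcp_pos: [0.374, 0.3542, 0.2312]
orientation: [-1.202, -1.219, 1.22]
contact_force: [1.0, 0.6, -1.4]
grip_width: 0.085
[-0.956  0.213  0.089  1.939 -0.022  0.991  0.728] [[-0.014 -0.    -1.   ]
 [ 1.    -0.    -0.014]
 [-0.    -1.     0.   ]]
```

```bash
python3 -m jog '0 0 0 -36 0 -18 1;0 0 0 -36 0 -18 1;0 0 0 -36 0 -18 1;0 0 0 -36 0 -18 1;0 0 0 -36 0 -18 1'; python3 -m jog '0 0 0 -38 0 -11 1;0 0 0 -38 0 -11 1;0 0 0 -38 0 -11 1;0 0 0 -38 0 -11 1;0 0 0 -38 0 -11 1';
```

```text
clock: 1.4
tcp_pos: [0.466, 0.1755, 0.2314]
orientation: [-1.203, -1.218, 1.218]
contact_force: [0.5, 0.4, -0.4]
grip_width: 0.0856
clock: 1.82
tcp_pos: [0.5229, -0.0137, 0.2313]
orientation: [-1.203, -1.218, 1.218]
contact_force: [0.4, 0.0, 0.2]
grip_width: 0.0853
```

```bash
python3 -m jog '0 0 0 -36 0 -6 1;0 0 0 -36 0 -6 1;0 0 0 -35 0 -6 1;0 0 0 -34 0 -6 1;0 0 0 0 0 0 1'; python3 - <<'E'
from h import *
print(r.get_obs()['joints'].round(3),r.get_obs()['tcp_pos'])
f=save('wrist','w1'); cv2.imwrite('pics/w1b.png',cv2.resize(f['color'][:,:,::-1],(768,576),interpolation=cv2.INTER_CUBIC))
q=cloud('w1').reshape(-1,3); hsv=cv2.cvtColor(f['color'],cv2.COLOR_RGB2HSV)
m=((hsv[...,1]>130)&(hsv[...,0]>12)&(hsv[...,0]<32)).ravel()
g=q[m&(q[:,0]<.585)&(q[:,1]<-.13)&(q[:,2]>.09)]; print(len(g))
if len(g): print(np.polyfit(g[:,0],g[:,1],1),np.percentile(g,[2,50,98],axis=0).round(4))
E
```

```text
clock: 2.23
tcp_pos: [0.5481, -0.1609, 0.2316]
orientation: [-1.212, -1.209, 1.214]
contact_force: [0.1, -0.4, -0.1]
grip_width: 0.0851
[-0.167  0.32   0.427  1.833 -0.149  1.019  1.892] [ 0.54814552 -0.16093754  0.23162409]
525
[ 0.03924884 -0.17724208] [[ 0.5371 -0.16    0.1239]
 [ 0.56   -0.1552  0.1273]
 [ 0.5841 -0.1501  0.1301]]
```

View pics/w1b.png

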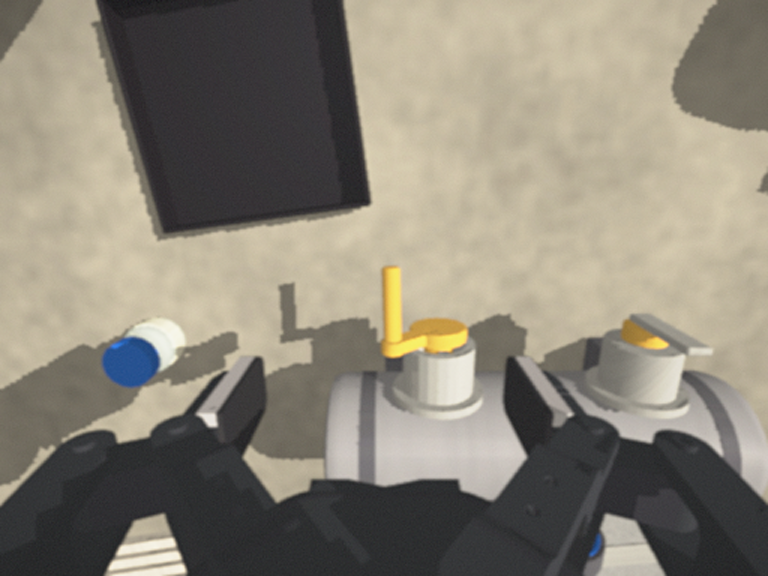

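```bash
python3 -m jog '0 -1 0 5 0 -8 1;0 0 0 0 25 0 1;0 0 0 0 25 0 1;0 0 0 0 25 0 1;0 0 0 0 25 0 1';  python3 -m jog '0 0 0 0 15 0 1;0 0 0 0 12 0 1;0 0 0 0 0 0 1;0 0 0 0 0 0 1;0 0 0 0 0 0 1'; python3 - <<'E'
from h import *
print(R.from_rotvec(r.get_obs()['orientation']).as_matrix().round(3))
f=save('wrist','w2'); cv2.imwrite('pics/w2b.png',cv2.resize(f['color'][:,:,::-1],(768,576),interpolation=cv2.INTER_CUBIC))
f=save('scene','s2'); cv2.imwrite('pics/s2b.png',cv2.resize(f['color'][130:280,110:310,::-1],None,fx=3.8,fy=3.8,interpolation=cv2.INTER_CUBIC))
E
```

```text
clock: 2.7
tcp_pos: [0.5574, -0.1442, 0.1302]
orientation: [-1.192, -1.235, 1.233]
contact_force: [-0.9, 0.1, 0.3]
grip_width: 0.0854
clock: 3.12
tcp_pos: [0.5576, -0.1469, 0.1053]
orientation: [-1.196, -1.233, 1.231]
contact_force: [0.7, 0.4, 0.7]
grip_width: 0.0855
[[-0.031  0.002 -1.   ]
 [ 1.     0.    -0.031]
 [ 0.    -1.    -0.002]]
```

View pics/w2b.png

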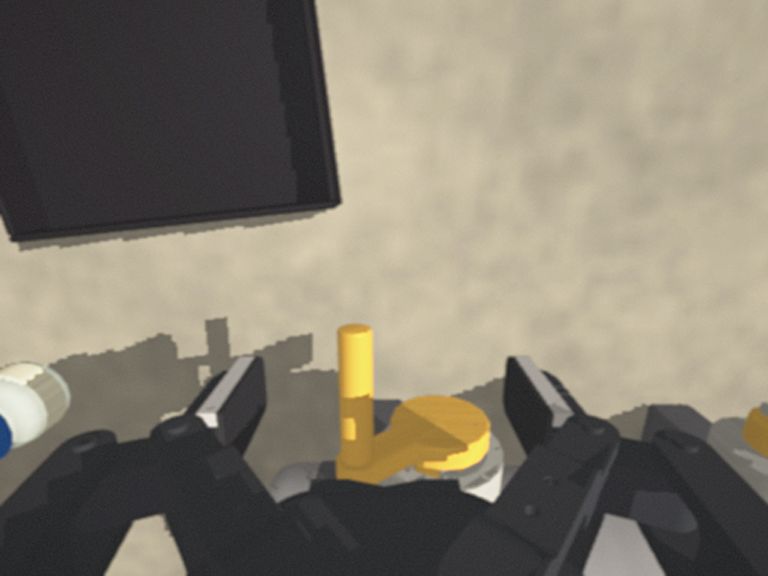

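View pics/s2b.png

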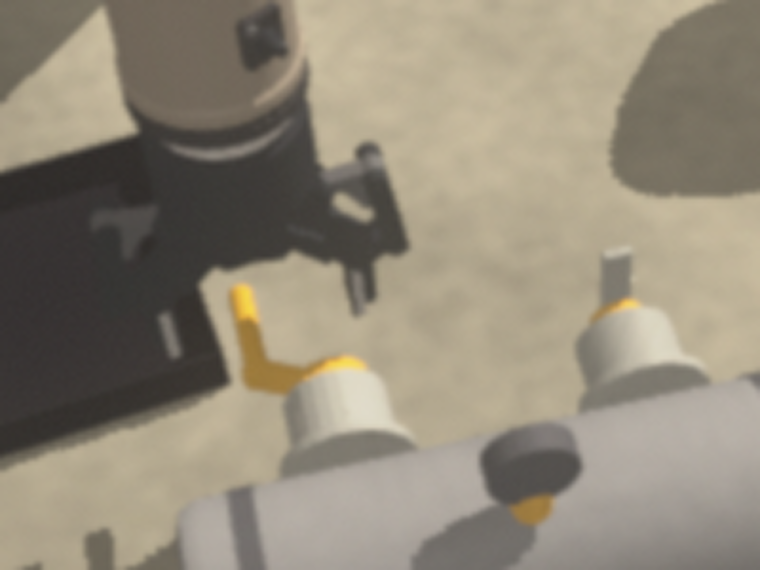

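```bash
python3 -m jog '0 0 0 -8 0 2 1;0 0 0 0 1 0 0.6;0 0 0 0 0 0 0.2;0 0 0 0 0 0 0;0 0 0 0 0 0 0' 40; python3 -m jog '0 0 0 0 0 0 0;0 0 0 0 0 0 0;0 0 0 0 0 0 0;0 0 0 0 0 0 0;0 0 0 0 0 0 0'; python3 - <<'E'
from h import *
print(R.from_rotvec(r.get_obs()['orientation']).as_matrix().round(3))
f=save('wrist','w3'); cv2.imwrite('pics/w3b.png',cv2.resize(f['color'][:,:,::-1],(768,576),interpolation=cv2.INTER_CUBIC))
E
```

```text
clock: 3.63
tcp_pos: [0.5548, -0.1555, 0.1033]
orientation: [-1.195, -1.231, 1.231]
contact_force: [-0.2, 0.0, -0.3]
grip_width: 0.0388
clock: 4.05
tcp_pos: [0.5548, -0.1554, 0.1033]
orientation: [-1.195, -1.231, 1.231]
contact_force: [-0.0, 0.6, 0.1]
grip_width: 0.0103
[[-0.03  0.   -1.  ]
 [ 1.    0.   -0.03]
 [ 0.   -1.   -0.  ]]
```

View pics/w3b.png

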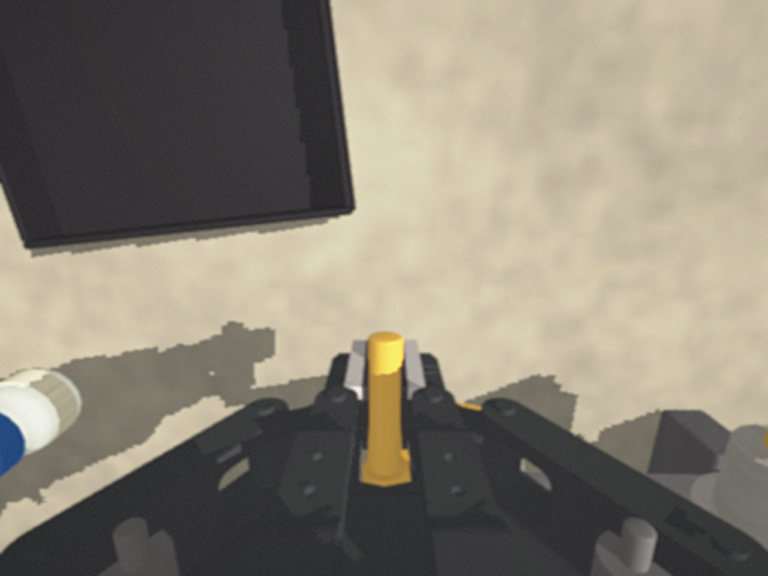

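```bash
python3 -m jog '0 0 0 2.2 -2.9 0.3 0;0 0 0 2.5 -2.7 0.3 0;0 0 0 2.7 -2.5 0.3 0;0 0 0 2.9 -2.2 0.3 0;0 0 0 3.1 -2.0 0.3 0' 40; python3 -c "
from h import *
o=r.get_obs();print(o['contact_force'],o['moment'])"
```

```text
clock: 4.52
tcp_pos: [0.5529, -0.1439, 0.1162]
orientation: [-1.199, -1.229, 1.231]
contact_force: [2.0, -7.8, -1.1]
grip_width: 0.0107
[ 1.97386792 -7.82107188 -1.1267178 ] [-1.82281096 -0.31715164 -0.45946125]
```

```bash
python3 -m jog '0 0 0 3.25 -1.7 0.3 0;0 0 0 3.4 -1.4 0.3 0;0 0 0 3.5 -1.1 0.3 0;0 0 0 3.6 -0.8 0.3 0;0 0 0 3.6 -0.5 0.3 0' 40; python3 -m jog '0 0 0 3.65 -0.15 0.3 0;0 0 0 3.65 0.15 0.3 0;0 0 0 3.6 0.5 0.3 0;0 0 0 3.6 0.8 0.3 0;0 0 0 3.5 1.1 0.3 0' 40;python3 - <<'E'
from h import *
o=r.get_obs();print(o['contact_force'],o['moment'])
f=save('scene','s4'); cv2.imwrite('pics/s4b.png',cv2.resize(f['color'][130:280,110:310,::-1],None,fx=3.8,fy=3.8,interpolation=cv2.INTER_CUBIC))
E
```

```text
clock: 4.93
tcp_pos: [0.5511, -0.1284, 0.1224]
orientation: [-1.202, -1.228, 1.23]
contact_force: [-1.2, -9.9, 2.6]
grip_width: 0.0106
clock: 5.35
tcp_pos: [0.5493, -0.111, 0.1207]
orientation: [-1.202, -1.228, 1.229]
contact_force: [-4.4, -13.3, 12.8]
grip_width: 0.0105
[ -4.41077599 -13.30629158  12.81539882] [-3.16580346  0.46464998 -0.65984459]
```

View pics/s4b.png

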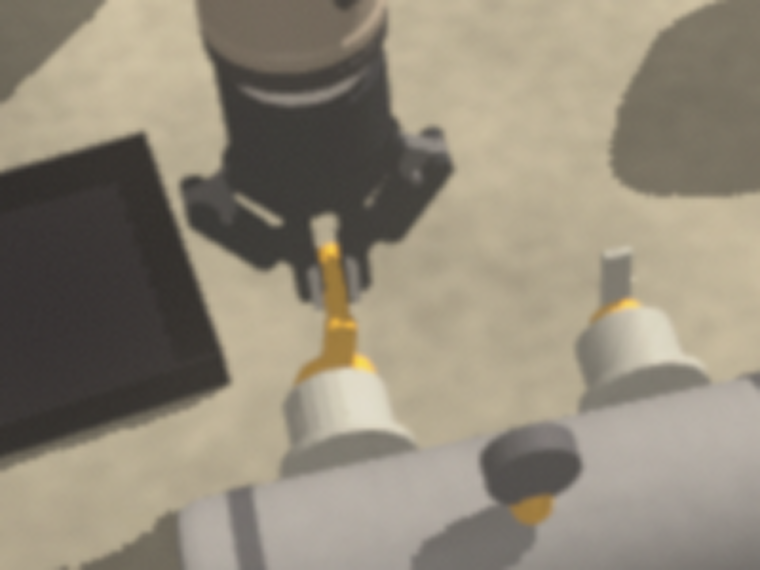

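```bash
python3 -m jog '0 0 0 3.4 1.4 0.3 0;0 0 0 3.25 1.7 0.3 0;0 0 0 3.1 2.0 0.3 0;0 0 0 2.9 2.2 0.3 0;0 0 0 2.7 2.5 0.3 0' 40; python3 -m jog '0 0 0 2.5 2.7 0.3 0;0 0 0 1.2 1.5 0.2 0;0 0 0 0 0 0 0;0 0 0 0 0 0 0;0 0 0 0 0 0 0' 40;python3 - <<'E'
from h import *
o=r.get_obs();print(o['contact_force'],o['moment'])
f=save('scene','s5'); cv2.imwrite('pics/s5b.png',cv2.resize(f['color'][130:280,110:310,::-1],None,fx=3.8,fy=3.8,interpolation=cv2.INTER_CUBIC))
f=save('top','t5'); cv2.imwrite('pics/t5b.png',cv2.resize(f['color'][90:230,210:370,::-1],None,fx=4,fy=4,interpolation=cv2.INTER_CUBIC))
E
```

```text
clock: 5.82
tcp_pos: [0.5478, -0.0934, 0.1106]
orientation: [-1.2, -1.231, 1.229]
contact_force: [-0.7, -6.2, 8.3]
grip_width: 0.0103
clock: 6.23
tcp_pos: [0.5472, -0.0889, 0.1056]
orientation: [-1.198, -1.231, 1.23]
contact_force: [1.1, -4.1, 4.2]
grip_width: 0.0106
[ 1.12611486 -4.12591269  4.15750698] [-1.31552931 -0.33169521 -0.30496165]
```

View pics/s5b.png

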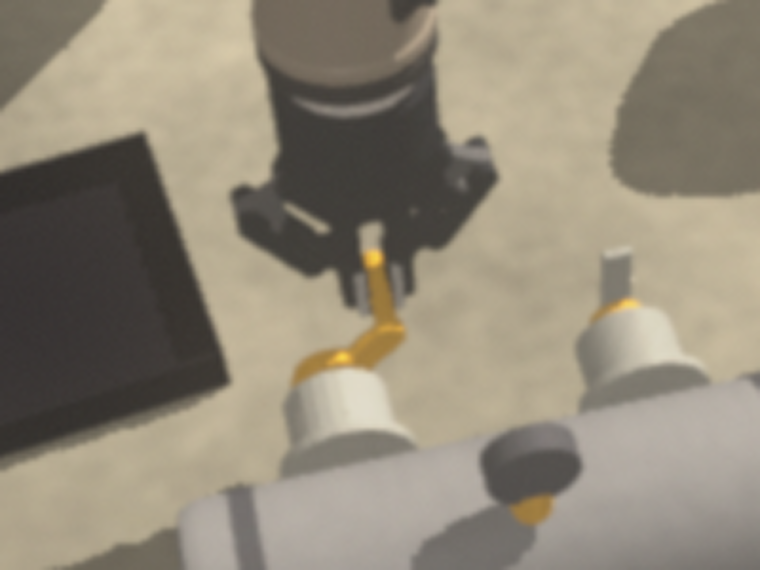

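```bash
python3 -m jog '0 0 0 0 0 0 0;0 0 0 0 0 3 0;0 0 0 0 0 3 0;0 0 0 0 0 3 0;0 0 0 0 0 3 0' 70; python3 - <<'E'
from h import *
o=r.get_obs();print(o['contact_force'],o['moment'])
f=save('scene','s6'); cv2.imwrite('pics/s6b.png',cv2.resize(f['color'][130:280,110:310,::-1],None,fx=3.8,fy=3.8,interpolation=cv2.INTER_CUBIC))
E
```

```text
clock: 6.75
tcp_pos: [0.536, -0.0895, 0.1055]
orientation: [-1.2, -1.232, 1.229]
contact_force: [3.8, -4.9, -0.4]
grip_width: 0.0095
[ 3.84064409 -4.88329146 -0.40053714] [-1.32727222 -0.9147849  -0.34305796]
```

View pics/s6b.png

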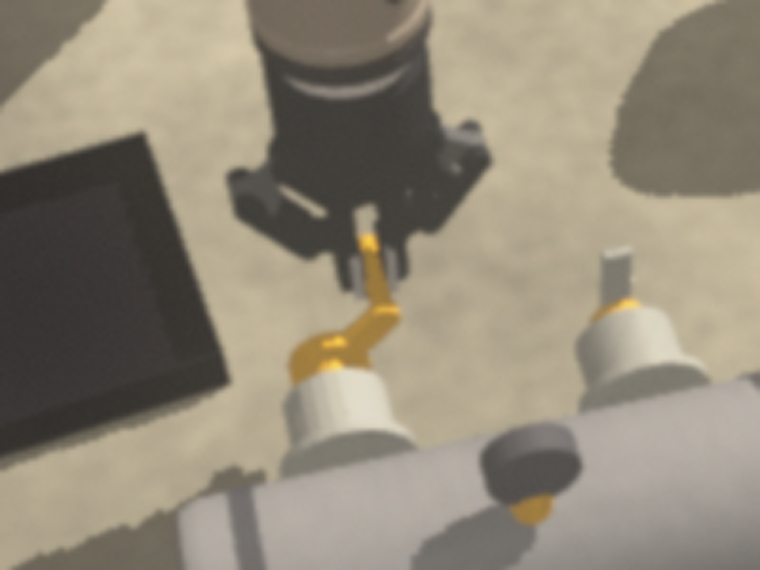

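Plug is coming out with the hand; head now about 12 mm off the boss (around (335,355)). Continue.

```bash
python3 -m jog '0 0 0 0 0 4 0;0 0 0 0 0 4 0;0 0 0 0 0 4 0;0 0 0 0 0 4 0;0 0 0 0 0 4 0' 70;  python3 -m jog '0 0 0 0 0 5 0;0 0 0 0 0 5 0;0 0 0 0 0 5 0;0 0 0 0 0 5 0;0 0 0 0 0 5 0' 70; python3 - <<'E'
from h import *
o=r.get_obs();print(o['contact_force'],o['moment'])
f=save('scene','s7'); cv2.imwrite('pics/s7b.png',cv2.resize(f['color'][130:280,110:310,::-1],None,fx=3.8,fy=3.8,interpolation=cv2.INTER_CUBIC))
f=save('wrist','w7'); cv2.imwrite('pics/w7b.png',cv2.resize(f['color'][:,:,::-1],(768,576),interpolation=cv2.INTER_CUBIC))
E
```

```text
clock: 7.22
tcp_pos: [0.5132, -0.0876, 0.1043]
orientation: [-1.192, -1.231, 1.232]
contact_force: [-0.4, 0.4, -0.6]
grip_width: 0.0096
clock: 7.63
tcp_pos: [0.4887, -0.0895, 0.1047]
orientation: [-1.195, -1.231, 1.231]
contact_force: [-0.2, -0.4, -2.6]
grip_width: 0.0094
[-0.21859473 -0.43873998 -2.59701145] [0.03195585 0.09939812 0.02558033]
```

View pics/s7b.png

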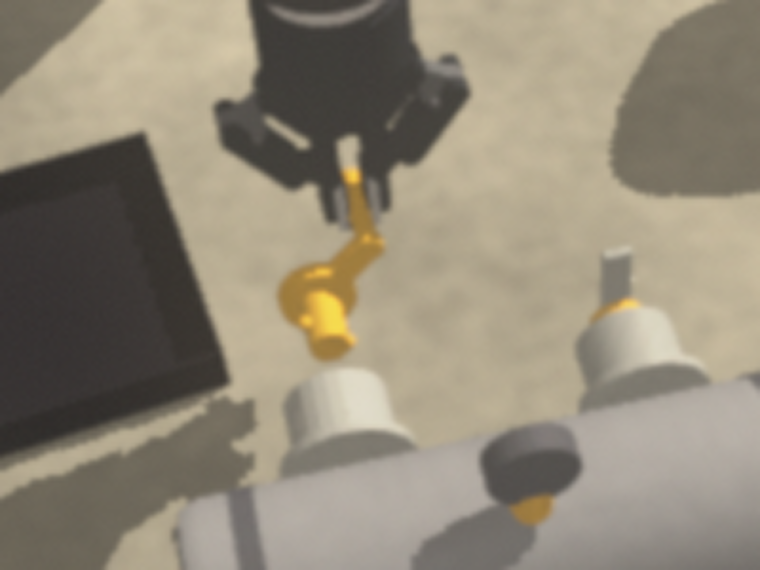

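View pics/w7b.png

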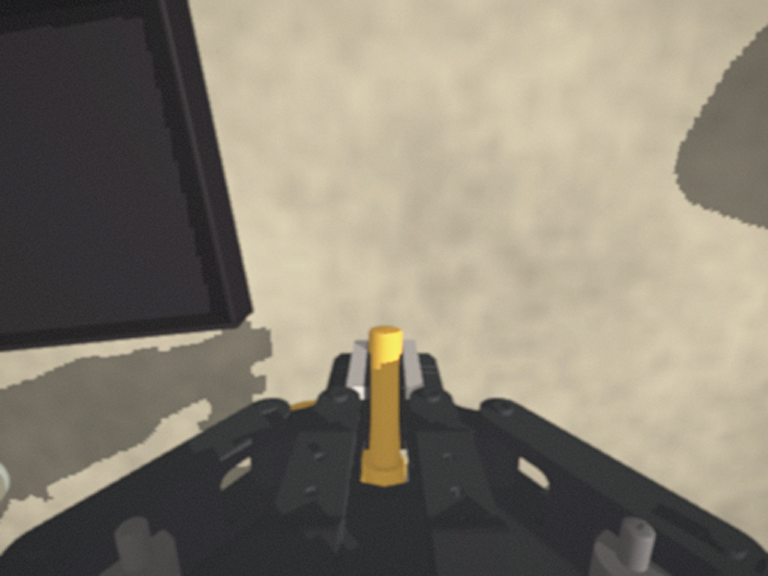

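```bash
python3 -m jog '0 0 0 -8 -2 8 0;0 0 0 -15 -2 10 0;0 0 0 -20 0 10 0;0 0 0 -20 0 10 0;0 0 0 -20 0 10 0' 70;  python3 -m jog '0 0 0 -20 0 10 0;0 0 0 -20 0 10 0;0 0 0 -18 0 10 0;0 0 0 -10 0 8 0;0 0 0 -6 0 5 0' 70; python3 - <<'E'
from h import *
o=r.get_obs();print(o['contact_force'],o['moment'],o['joints'].round(3))
f=save('scene','s8'); cv2.imwrite('pics/s8b.png',cv2.resize(f['color'][110:280,40:240,::-1],None,fx=3.5,fy=3.5,interpolation=cv2.INTER_CUBIC))
E
```

```text
clock: 8.15
tcp_pos: [0.443, -0.1753, 0.109]
orientation: [-1.196, -1.231, 1.231]
contact_force: [0.6, 0.2, -1.2]
grip_width: 0.0096
clock: 8.57
tcp_pos: [0.4014, -0.2514, 0.1089]
orientation: [-1.197, -1.228, 1.229]
contact_force: [-0.8, -0.3, -1.2]
grip_width: 0.0094
[-0.83010055 -0.3363468  -1.21364818] [ 0.07140284  0.03769869 -0.03191501] [ 0.082  0.338  0.413  2.158 -0.211  0.683  2.236]
```

View pics/s8b.png

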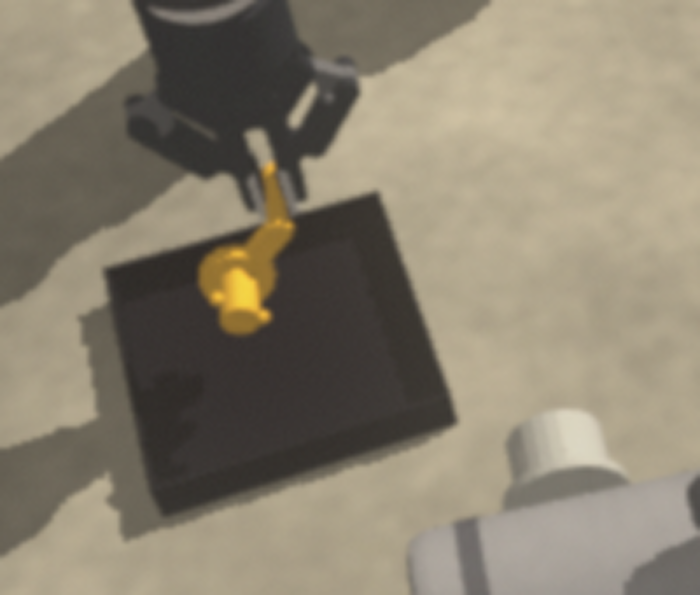

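```bash
python3 -m jog '0 0 0 0 10 0 0;0 0 0 0 15 0 0;0 0 0 0 15 0 0;0 0 0 0 10 0 0;0 0 0 0 6 0 0' 70;  python3 -m jog '0 0 0 0 3 0 0;0 0 0 0 3 0 0;0 0 0 0 3 0 0;0 0 0 0 2 0 0;0 0 0 0 0 0 0' 70; python3 - <<'E'
from h import *
o=r.get_obs();print(o['contact_force'],o['moment'],o['joints'].round(3))
f=save('scene','s9'); cv2.imwrite('pics/s9b.png',cv2.resize(f['color'][110:280,40:240,::-1],None,fx=3.5,fy=3.5,interpolation=cv2.INTER_CUBIC))
P=cloud('s9').reshape(-1,3); hsv=cv2.cvtColor(f['color'],cv2.COLOR_RGB2HSV).reshape(-1,3)
m=(hsv[:,1]>130)&(hsv[:,0]>12)&(hsv[:,0]<32)&(P[:,1]<-.15)&(P[:,1]>-.4)&(P[:,0]<.55)&(P[:,0]>.3)
g=P[m]
for a in np.arange(.38,.5,.01):
    k=g[(g[:,0]>=a)&(g[:,0]<a+.01)]
    if len(k): print(a.round(2),len(k),k[:,1:].min(0).round(3),k[:,1:].max(0).round(3))
E
```

```text
clock: 9.03
tcp_pos: [0.4028, -0.2479, 0.0511]
orientation: [-1.192, -1.231, 1.232]
contact_force: [0.5, -0.3, -2.1]
grip_width: 0.0098
clock: 9.45
tcp_pos: [0.4031, -0.2492, 0.0416]
orientation: [-1.195, -1.231, 1.231]
contact_force: [-0.4, 0.4, -2.0]
grip_width: 0.0095
[-0.35316357  0.41541832 -2.00969497] [0.00155056 0.0538676  0.06364634] [ 0.144  0.464  0.34   2.19  -0.299  0.53   2.311]
0.38 6 [-0.253  0.002] [-0.247  0.06 ]
0.39 17 [-0.29   0.001] [-0.247  0.063]
0.4 15 [-0.299  0.003] [-0.244  0.08 ]
0.41 15 [-0.253  0.058] [-0.245  0.079]
0.42 20 [-0.305  0.002] [-0.243  0.066]
0.43 37 [-0.301  0.006] [-0.242  0.068]
0.44 231 [-0.299  0.003] [-0.242  0.069]
0.45 49 [-0.298  0.001] [-0.263  0.048]
0.46 35 [-0.289  0.026] [-0.267  0.048]
0.47 61 [-0.292  0.022] [-0.265  0.05 ]
0.48 47 [-0.288  0.025] [-0.268  0.046]
```

View pics/s9b.png

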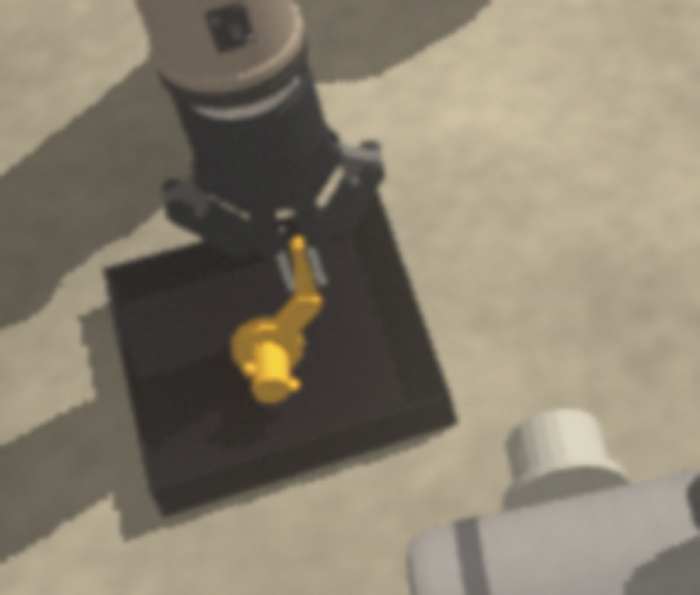

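```bash
python3 -m jog '0 0 0 0 2 0 0;0 0 0 0 2 0 0;0 0 0 0 2 0 0;0 0 0 0 2 0 0;0 0 0 0 0 0 0' 70; python3 -m jog '0 0 0 0 1 0 0;0 0 0 0 1 0 0;0 0 0 0 1 0 0;0 0 0 0 0 0 0;0 0 0 0 0 0 0' 70
```

```text
clock: 9.92
tcp_pos: [0.4018, -0.2481, 0.0336]
orientation: [-1.192, -1.23, 1.23]
contact_force: [-4.7, 4.9, 12.6]
grip_width: 0.0093
clock: 10.33
tcp_pos: [0.4019, -0.2479, 0.0308]
orientation: [-1.192, -1.231, 1.23]
contact_force: [-4.5, 5.3, 10.1]
grip_width: 0.0095
```

```bash
python3 -m jog '0 0 0 0 0 0 0;0 0 0 0 0 0 0;0 0 0 3 2 0 0;0 0 0 3 2 0 0;0 0 0 3 2 0 0' 25; python3 -m jog '0 0 0 3 2.5 0 0;0 0 0 3 3 0 0;0 0 0 2 2 0 0;0 0 0 0 0 0 0;0 0 0 0 0 0 0' 25;python3 - <<'E'
from h import *
o=r.get_obs();print(o['contact_force'],o['moment'],o['joints'].round(3))
f=save('scene','s10'); cv2.imwrite('pics/s10b.png',cv2.resize(f['color'][110:280,40:240,::-1],None,fx=3.5,fy=3.5,interpolation=cv2.INTER_CUBIC))
E
```

```text
clock: 10.75
tcp_pos: [0.4028, -0.2411, 0.0251]
orientation: [-1.198, -1.23, 1.23]
contact_force: [-2.1, -4.2, 5.0]
grip_width: 0.0092
clock: 11.17
tcp_pos: [0.4031, -0.2326, 0.0173]
orientation: [-1.196, -1.231, 1.231]
contact_force: [0.4, -2.4, 3.6]
grip_width: 0.0095
[ 0.4044289  -2.38518664  3.6136855 ] [-0.64470691 -0.17372442 -0.07803587] [ 0.138  0.502  0.307  2.216 -0.331  0.464  2.307]
```

View pics/s10b.png

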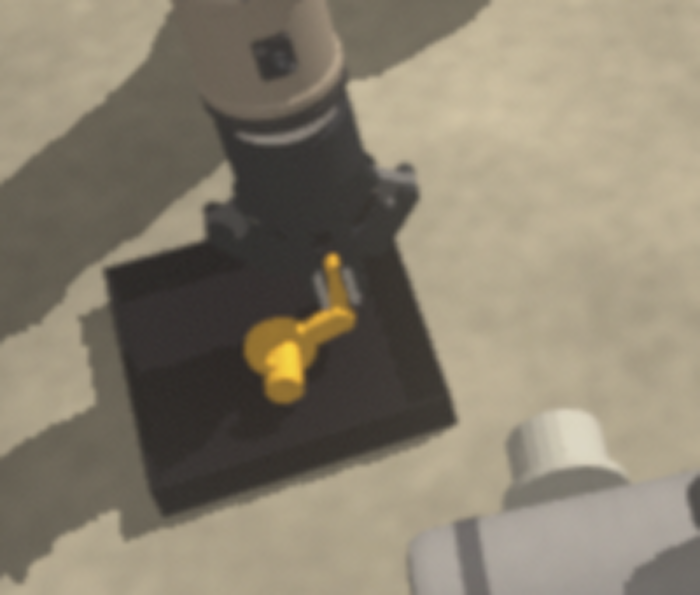

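```bash
python3 -m jog '0 0 0 0 0 0 0.2;0 0 0 0 0 0 0.25;0 0 0 0 0 0 0.3;0 0 0 0 0 0 0.35;0 0 0 0 0 0 0.35' 25; python3 -m jog '0 0 0 0 0 0 0.35;0 0 0 0 0 0 0.35;0 0 0 0 -4 0 0.35;0 0 0 0 -8 0 0.35;0 0 0 0 -12 0 0.35'; python3 - <<'E'
from h import *
f=save('scene','s11'); cv2.imwrite('pics/s11b.png',cv2.resize(f['color'][110:280,40:240,::-1],None,fx=3.5,fy=3.5,interpolation=cv2.INTER_CUBIC))
E
```

```text
clock: 11.63
tcp_pos: [0.4022, -0.2319, 0.017]
orientation: [-1.194, -1.231, 1.231]
contact_force: [1.3, -0.1, -0.5]
grip_width: 0.0299
clock: 12.05
tcp_pos: [0.4019, -0.232, 0.0414]
orientation: [-1.194, -1.23, 1.231]
contact_force: [0.7, -0.8, 0.3]
grip_width: 0.0297
```

View pics/s11b.png

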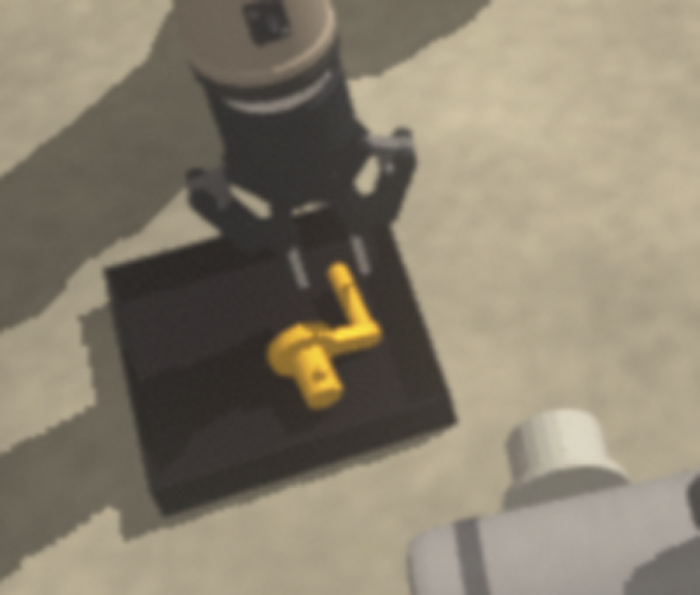

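The plug is released and lies in the tray, with its head at (295,350) and the pin end at (340,270). I'll retreat upwards and check that it is at rest.

```bash
python3 -m jog '0 0 0 0 -20 0 0.35;0 0 0 0 -25 0 0.35;0 0 0 0 -25 0 0.35;0 0 0 0 -25 0 0.35;0 0 0 0 -25 0 0.35'; python3 -m jog '0 0 0 0 -20 0 0.35;0 0 0 0 -5 0 0.35;0 0 0 0 0 0 0.35;0 0 0 0 0 0 0.35;0 0 0 0 0 0 0.35'; python3 - <<'E'
from h import *
f=save('scene','s12')
f2=save('wrist','w12'); cv2.imwrite('pics/w12b.png',f2['color'][:,:,::-1])
E
python3 -m jog '0 0 0 0 0 0 0.35;0 0 0 0 0 0 0.35;0 0 0 0 0 0 0.35;0 0 0 0 0 0 0.35;0 0 0 0 0 0 0.35'; python3 - <<'E'
from h import *
f=save('scene','s13'); cv2.imwrite('pics/s13b.png',cv2.resize(f['color'][110:280,40:320,::-1],None,fx=2.8,fy=2.8,interpolation=cv2.INTER_CUBIC))
for n in ('s12','s13','scene0'):
    g=np.load(f'pics/{n}.npz'); P=cloud(n).reshape(-1,3); hsv=cv2.cvtColor(g['color'],cv2.COLOR_RGB2HSV).reshape(-1,3)
    m=(hsv[:,1]>130)&(hsv[:,0]>12)&(hsv[:,0]<32)&(P[:,1]<-.15)&(P[:,1]>-.4)&(P[:,0]<.53)&(P[:,0]>.3)
    if m.sum(): print(n,m.sum(),P[m].mean(0).round(4),P[m].min(0).round(3),P[m].max(0).round(3))
    t=(P[:,0]>.57)&(P[:,0]<.6)&(P[:,1]>-.02)&(P[:,1]<.08)&(P[:,2]>.135)
    print(n,'tap',t.sum(),P[t].mean(0).round(4),P[t].max(0).round(4))
E
```

```text
clock: 12.52
tcp_pos: [0.4022, -0.2322, 0.1627]
orientation: [-1.196, -1.231, 1.231]
contact_force: [0.4, 0.0, -0.4]
grip_width: 0.0296
clock: 12.93
tcp_pos: [0.4017, -0.2317, 0.1851]
orientation: [-1.193, -1.23, 1.231]
contact_force: [-0.0, 0.8, 0.3]
grip_width: 0.0295
clock: 13.45
tcp_pos: [0.4024, -0.2322, 0.1861]
orientation: [-1.195, -1.231, 1.231]
contact_force: [0.7, 0.1, -0.7]
grip_width: 0.03
s12 566 [ 0.4444 -0.2445  0.0254] [ 0.363 -0.278  0.   ] [ 0.487 -0.212  0.048]
s12 tap 59 [0.5842 0.0269 0.1462] [0.5878 0.0359 0.1545]
s13 568 [ 0.4443 -0.2447  0.0253] [ 0.363 -0.278  0.001] [ 0.486 -0.212  0.048]
s13 tap 60 [0.5843 0.0268 0.1461] [0.5873 0.0353 0.1547]
scene0 1 [ 0.496  -0.1516  0.0013] [ 0.496 -0.152  0.001] [ 0.496 -0.152  0.001]
scene0 tap 63 [0.5844 0.0269 0.1457] [0.587  0.0354 0.1539]
```

View pics/s13b.png

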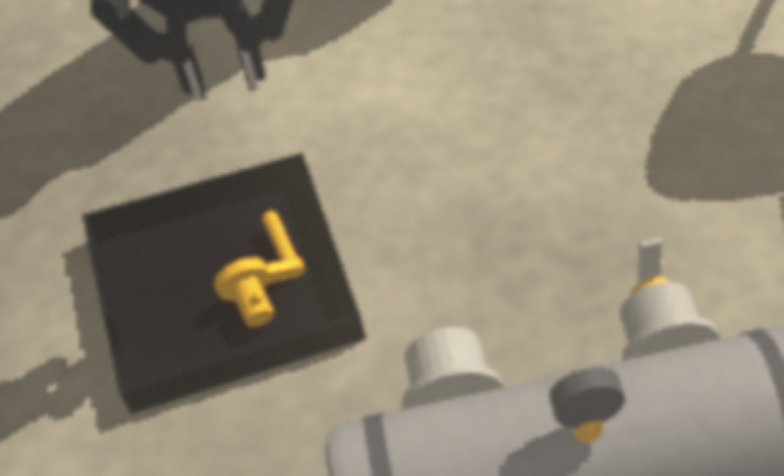

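The plug is at rest inside the tray at about (240,275), the port is open, and the tap lever at (650,260) is where it started. I'm handing in.

```bash
python3 -c "
from bench import r
print(r.hand_in())"
```

```text
the job is handed in; nothing more can be done
None
```

The plug is out of the tank and lying at rest in the black tray. I gripped the crank pin from above and swung the crank anticlockwise over the top. I then drew the plug straight out about 58 mm and lowered it until it touched the tray floor. Before opening the fingers I rolled it down onto its crank.

- **Swing angle:** the crank turned about 107°, worked out from the gripper position. That is slightly past the 100° asked for, but short of the 118° stop.
- **Plug at rest:** two pictures about 0.5 s apart gave the same position within 0.2 mm, well inside the tray walls.
- **Tap:** the lever's measured position is unchanged from the start within 0.4 mm.
- **Forces and time:** the highest readings I took were about 19 N during the swing and 14 N at the touchdown. I only sampled force at the end of each move. The job was handed in at about 13.5 s, with the gripper lifted clear and touching nothing.

No check failed. The closed gripper read 9–11 mm on the 12 mm pin; I put this down to a sensor offset, and the grip held throughout.

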